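# Dust the inspection mirror, then hold it so the camera sees the marker

## Robot

A 6-joint arm with a two-finger parallel gripper is mounted at the origin on the work surface. World frame = base frame: x ahead of the robot, y to its left, z up, the work surface at z = 0. Lengths are in mm, angles in rad, forces in N, time in s.
With the tool pointing down it reaches from about 400 to 925 mm from the base axis. Payload 12.5 kg.
Tool frame: the origin (TCP) lies at the very end of the fingers, on their centre line; the grasp point (between the pads) lies 19 mm behind it; y points along the fingers, z is the direction in which the jaws open and shut, and the axes are right-handed (so a half turn about y gives the same grasp; the last joint's range is limited). The gripper opens to 95 mm and grips with 3 to 60 N. Pads are 20 mm wide; open, the fingers measure 119 mm over their backs; the gripper's body (75 mm by 180 mm) begins 59 mm behind the grasp point.
Start: joints at [1.136, 0.491, 1.559, -0, 1.092, -0.106], TCP at [201.801, 591.543, 214.661] pointing down, gripper open.
Joint ranges: [-3.1, 3.1], [-0.84, 2.19], [0.05, 2.79], [-1.13, 4.28], [0.06, 2.93], [-2.69, 2.69]. Speed limits (rad/s): [2.22, 2.22, 2.79, 3.14, 3.14, 3.14].

## Interface

Orientations are given as [roll, pitch, yaw] about the fixed x, y, z axes, in that order (R = Rz(yaw) Ry(pitch) Rx(roll)).
In Python, from cell import env, optics gives the robot as it stands.
- The arm moves only by the tool drive_tool, never from a script. Its argument "steps" is a list of rows, each an object with "slide": the shift along the tool's x, y, z in m, a list of three; "dr": the turn, a rotation vector about the tool's x, y, z in rad, a list of three; "fingers": the finger opening in m, from 0 to 0.0951. A call has 1 to 5 rows; each row is the pose to reach, as a shift and turn from the pose commanded when the call began, along the tool's axes at that moment; what a row does not reach only later rows make up. A row lasts 1/12 s, in which the tool goes at most 41.7 mm and 7.16 degrees, less where a joint would pass 70% of its speed; a pose out of reach is approached as far as the arm can. A call with a gripper value outside its range is refused whole. The fingers move at their own pace and stop on an object; the grip force is fixed at half the most. Time passes only in rows, so rows that repeat a pose let the fingers close. It gives the time, the measured TCP pose, the force and the opening at its end, in the units of the state.
- env.state(): the state, without advancing time (a new reading comes with each control period).
- optics.read_camera(name): name is "side" or "top" or "wrist"; returns the picture (384x512x3 uint8, red, green, blue); there is no depth.
- optics.camera_model(name): a dict with "mtx" (3x3 intrinsics, pixels), "distortion" ([k1, k2, p1, p2, k3] as OpenCV has them; the pictures are not rectified), "R" (3x3) and "t" (3): a world point X has camera coordinates R X + t. Camera axes: x right, y down, z forward; pixel columns grow to the right and rows downward; lengths in mm; the calibration is good to about 2 mm. A picture is of the moment at which its call begins: read the wrist's pose just before it. camera_model takes no time and is no camera call; for the wrist camera it gives the pose at the moment of the call.
- env.job_done(): hands the job in, once; it reports no verdict.
The state is a dict: "t": time; "joints": joint angles; "qvel": joint speeds; "tau": joint torques, N m; "eef_pos": TCP position; "tcp_rot": TCP orientation; "ft_force": force on the tool from outside, world axes, zero at the start; "moment": the same for the moment, N m; "opening": opening from 0.0 (shut) to 1.0 (fully open).
Only numpy, scipy, OpenCV 4.12 (cv2) and the standard library are available. Lean on these libraries where they do the work, as an engineer would, in place of code of your own. Each camera call takes 0.05 s, during which the arm holds its last target.

## Task

Give the bench mirror a puff of air by pressing the duster bottle's sprung nozzle cap all the way down and letting it come back up. Then take the mirror by its tab, turn it until the camera on the rail sees the middle of the cross-marked disc reflected in it (the brass pointer under the mirror then points at the disc), and finish while still holding the mirror steady at that angle with the gripper, as it springs back when let go. Leave the loose things on the bench where they are.

Things in the scene. Friction and masses are not known exactly. Their poses are not given: they have to be found in the camera images.
- bench: Fixed viewing bench: a dark steel rail 360 x 56 mm, 12 mm high, that carries the mirror post. Origin on the table under the mirror's upright turning axis; its +x axis runs along the rail to the camera, so the rail spans x -60 to +300 mm.
- mirror: Flat mirror, 60 mm square in an upright frame 70 mm wide, 8 mm thick, turning on the post. Origin on its upright axis, 74 mm above the table; z up, +x straight out of the reflecting face (within 2 mm of the axis, middle 120 mm above the table). A light spring (0.05 N m/rad) always returns it to face the camera (x along the bench's x); from there it turns anticlockwise from above, up to 1.4 rad.
- mirror_grip (a point): Where to take the mirror: on the turning axis, 180 mm above the table, in the flat aluminium tab that stands on the frame. The tab is 10 mm thick along the mirror's x, 32 mm wide along its y, and reaches from the frame's top (154 mm above the table) up to 199 mm. Axes as mirror.
- pointer: Flat brass pointer, 94 mm long, lying level round the post just under the mirror, 40 mm above the table. It is geared to the mirror and turns about the same axis by twice the mirror's angle, so its +x axis (the needle) always shows the level direction in which the camera's line of sight leaves the mirror. Origin on the turning axis; z up.
- camera: Fixed small black camera on a foot on the rail, looking along the rail at the mirror. Origin under its front face on the rail's top; its -x axis is the viewing direction. Body 55 x 44 x 44 mm, top 141 mm above the table.
- lens (a point): Middle of the camera's lens, 119 mm above the table, 160 to 225 mm from the mirror's axis, on the bench's x axis.
- marker (a point): Middle of the marker: an upright white disc, 50 mm in diameter and 5 mm thick, with a black cross, on a thin post with a round 60 mm foot, fixed to the table. 119 mm above the table, 150 to 240 mm from the mirror's axis and 50 to 115 degrees round that axis anticlockwise (from above) from the camera. The disc's face looks along this point's own -x.
- duster: Fixed white air-duster bottle, 50 mm in diameter, upright on a 75 mm square aluminium holder plate beside the rail, its nozzle towards the mirror. Origin on the table on the bottle's axis; nozzle along -x.
- cap (a joint): Travel of the duster's sprung nozzle cap, m: 0 up, 0.008 fully down. It takes about 2 N to start and 8 N to reach the bottom, and springs back up when let go.
- cap_top (a point): Middle of the top of the nozzle cap, a round white cap 28 mm in diameter, 18 mm high; its top is 151 mm above the table when up. Moves with the cap.
- pot: Bystander: small white pot, 44 mm across, 45 mm high. Origin under its centre.
- weight: Bystander: brass knobbed weight, 32 mm across, 38 mm high. Origin under its centre.
- vial: Bystander: amber vial, 28 mm across, 55 mm high. Origin under its centre.
- beaker: Bystander: glass beaker, 70 mm across, 90 mm high. Origin under its centre.
- tub: Bystander: white tub with lid, 90 mm across, 100 mm high. Origin under its centre.
- dish: Bystander: steel dish, 100 mm across, 30 mm high. Origin under its centre.
- driver: Bystander: screwdriver with a black handle, about 200 mm long, lying flat along its x.
- flask: Bystander: white bottle with a black screw cap, 60 mm across, 140 mm high. Origin under its centre.
Things that resemble listed ones, but are neither listed nor needed, are in the scene too. Leave any blue look-alike of the part that bears marker alone. Leave any orange look-alike of the duster alone.

How it is judged:
By the outcome, as a careful person would: the job done as asked, in the order asked, and still so for the second after the job is handed in, while the arm keeps its last pose, push and grip.
It also fails if it takes over 35 s, if anything falls off the work surface, if the arm or the gripper's body presses on something with over 40 N, if the wrist force passes 120 N, or if a joint passes its speed limit or range.

## Working session

There is one attempt and no reset: what is moved stays moved. The work goes in short steps, Python scripts to look and compute and a tool call to move; the robot and the scene stay as the last step left them, time stands still between calls to the robot, and variables do not carry over. Pictures are saved under pics/ and viewed, and the job is handed in when it is done.

Besides the shell and the picture viewer there is one more tool, called as name([rows], argument=value, ...), one row to a line, values as JSON. drive_tool: Moves the arm, as the interface text tells. Its arguments: {"type":"object","properties":{"steps":{"type":"array","items":{"type":"object","properties":{"slide":{"type":"array","items":{"type":"number"}},"dr":{"type":"array","items":{"type":"number"}},"fingers":{"type":"number"}}}}},"required":["steps"]}

```bash
ls; mkdir -p pics
python3 - <<'E'
from cell import env, optics
import cv2
print(env.state())
for n in ["side","top","wrist"]:
    m=optics.camera_model(n); print(n,m)
    cv2.imwrite(f"pics/{n}0.png",cv2.cvtColor(optics.read_camera(n),cv2.COLOR_RGB2BGR))
E
```

```text
pics
{'t': 0.0, 'joints': array([ 1.13638712e+00,  4.91549362e-01,  1.55945813e+00, -2.30698826e-06,
        1.09164499e+00, -1.05606821e-01]), 'qvel': array([ 4.25886543e-04,  8.33256215e-04,  1.61846016e-03, -7.08030003e-05,
       -6.22881212e-04, -1.81760865e-03]), 'tau': array([ 1.75640503e-04, -6.12656808e+01, -2.58171272e+01,  6.92569907e-02,
        4.82405175e-02, -1.40739944e-04]), 'eef_pos': array([201.70276841, 591.3111669 , 214.06508016]), 'tcp_rot': array([-1.57185046e+00,  1.09682255e-04, -3.28801383e-01]), 'ft_force': array([-0.20163318, -0.43976418, -0.54931567]), 'moment': array([ 0.01221411,  0.0145259 , -0.0234078 ]), 'opening': 1.0003479100796426}
side {'mtx': array([[358.78408843,   0.        , 257.49207678],
       [  0.        , 358.78408843, 188.97964022],
       [  0.        ,   0.        ,   1.        ]]), 'distortion': array([-0.07406599,  0.        ,  0.        ,  0.        ,  0.        ]), 'R': array([[ 0.96770709, -0.25164492, -0.01475867],
       [-0.17846341, -0.64258399, -0.74514202],
       [ 0.17802752,  0.7237131 , -0.66674249]]), 't': array([-521
[... 310 characters left out ...]
[-1.89926861e-02, -9.99819445e-01, -5.96253155e-04],
       [-9.95282192e-01,  1.89632403e-02, -9.51512143e-02],
       [ 9.51453412e-02, -1.21373699e-03, -9.95462652e-01]]), 't': array([  33.23212971,  539.72947218, 1428.55156005])}
wrist {'mtx': array([[299.05876654,   0.        , 250.74523956],
       [  0.        , 299.05876654, 187.76445762],
       [  0.        ,   0.        ,   1.        ]]), 'distortion': array([-0.01920984,  0.        ,  0.        ,  0.        ,  0.        ]), 'R': array([[ 0.32355195,  0.94620913, -0.00155252],
       [ 0.90483631, -0.30892399,  0.29297991],
       [ 0.27674065, -0.09619899, -0.95611734]]), 't': array([-625.14352946,  -33.01818611,  393.13051529])}
```

View pics/side0.png

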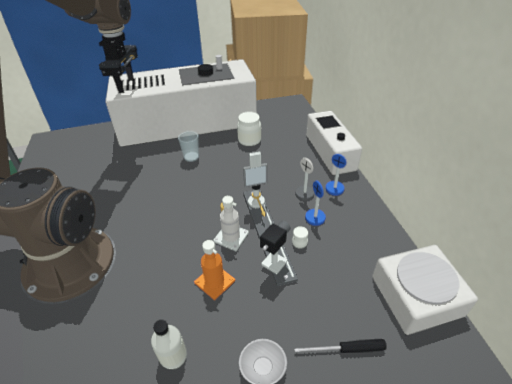

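View pics/top0.png

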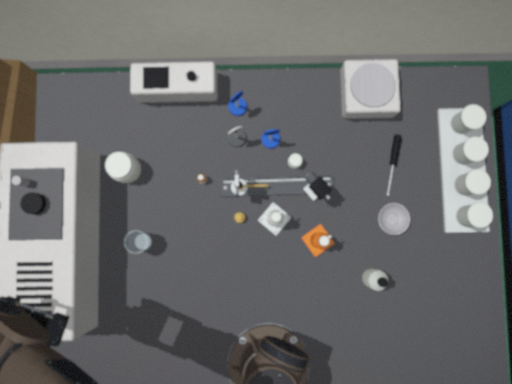

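View pics/wrist0.png

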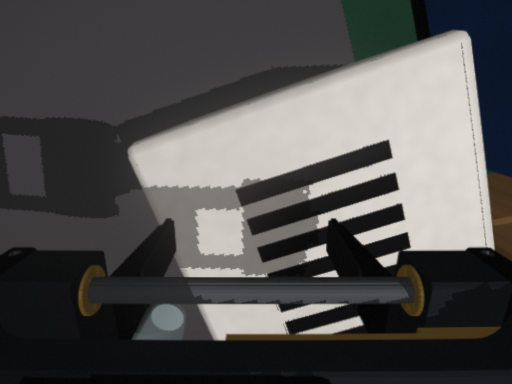

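```bash
cat > h.py <<'E'
import numpy as np, cv2
from cell import env, optics
def proj(n,X,m=None):
    m=m or optics.camera_model(n)
    r,_=cv2.Rodrigues(m["R"]); p,_=cv2.projectPoints(np.float64(X).reshape(-1,1,3),r,np.float64(m["t"]),m["mtx"],m["distortion"]); return p.reshape(-1,2)
def ray(n,px,m=None):
    m=m or optics.camera_model(n)
    u=cv2.undistortPoints(np.float64(px).reshape(-1,1,2),m["mtx"],m["distortion"]).reshape(-1,2)
    d=np.c_[u,np.ones(len(u))]@m["R"]; return -m["R"].T@m["t"],d
def atz(n,px,z,m=None):
    c,d=ray(n,px,m); return c+d*((np.broadcast_to(z,len(d))-c[2])/d[:,2])[:,None]
def crop(src,dst,x0,y0,w,h,s):
    im=cv2.imread(src)[y0:y0+h,x0:x0+w]; im=cv2.resize(im,None,fx=s,fy=s,interpolation=cv2.INTER_CUBIC)
    for x in range((x0+19)//20*20,x0+w,20): cv2.putText(im,str(x),((x-x0)*s,10),0,.35,(0,255,255));cv2.line(im,((x-x0)*s,12),((x-x0)*s,20),(0,255,255))
    for y in range((y0+19)//20*20,y0+h,20): cv2.putText(im,str(y),(8,(y-y0)*s+4),0,.35,(0,255,255));cv2.line(im,(0,(y-y0)*s),(7,(y-y0)*s),(0,255,255))
    cv2.imwrite(dst,im)
E
python3 -c "
from h import *
crop('pics/top0.png','pics/top0c.png',190,85,155,120,5)
crop('pics/top0.png','pics/top0d.png',215,160,130,90,6)
crop('pics/side0.png','pics/side0c.png',180,140,180,150,4)"
```

```text
(no output)
```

View pics/top0c.png

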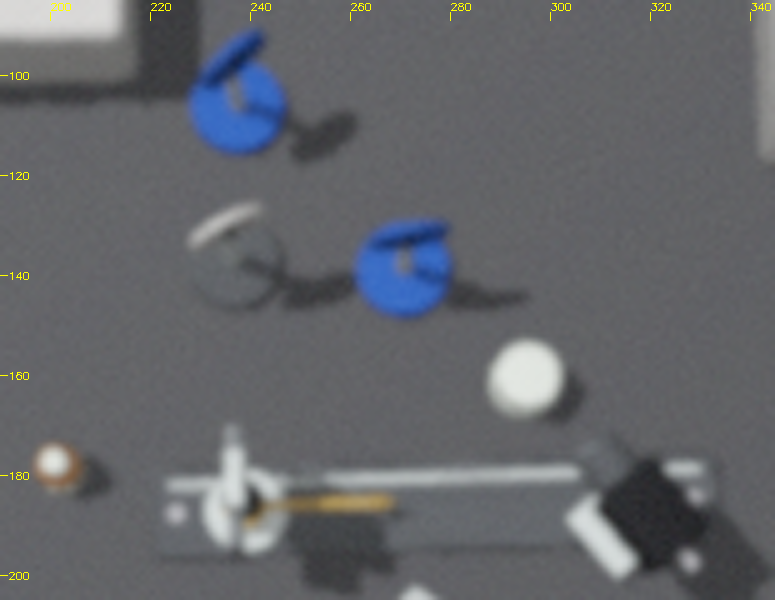

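View pics/top0d.png

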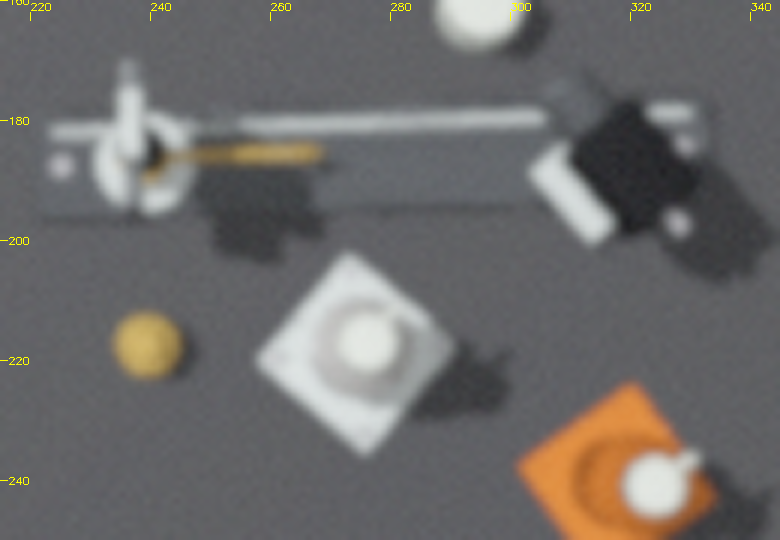

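View pics/side0c.png

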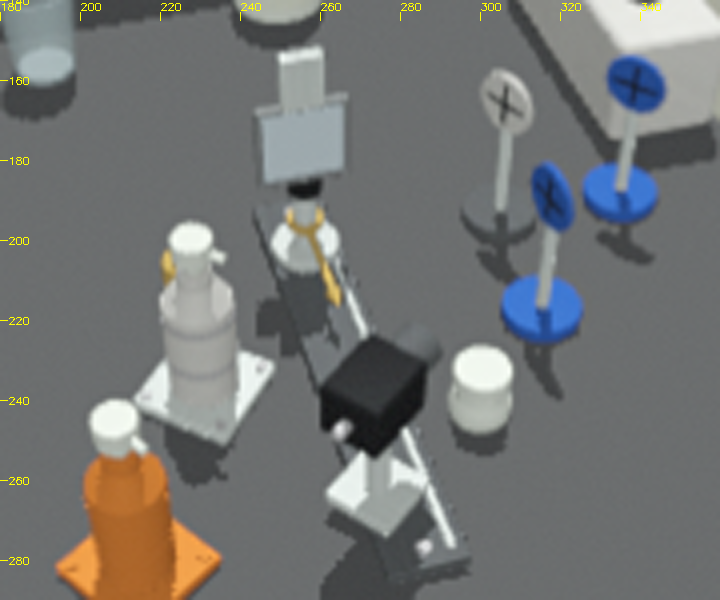

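Run:
```python
from h import *
# foot centre
print('foot top',atz('top',[(236.8,137.3)],3), 'foot side',atz('side',[(304.5,192.5)],3))
def tri(a,b):
    c1,d1=ray('top',[a]);c2,d2=ray('side',[b]);d1=d1[0]/np.linalg.norm(d1);d2=d2[0]/np.linalg.norm(d2)
    A=np.c_[d1,-d2];s=np.linalg.lstsq(A,c2-c1,rcond=None)[0];p=c1+s[0]*d1;q=c2+s[1]*d2;return (p+q)/2,np.linalg.norm(p-q)
print('side cross at z119',atz('side',[(306.3,166)],119))
print('disc top ends z~119-144',atz('top',[(228.5,133),(242,126.5)],130))
print('disc mid',atz('top',[(235,130)],144))
print('duster cap top',atz('top',[(276.5,217)],151),atz('side',[(227.5,199)],151))
print('duster plate corners',atz('top',[(273.5,202.5),(290.5,217.5),(275.5,235.5),(257.8,219.5)],8))
print('mirror: tab top',atz('top',[(236,171),(236.3,185)],199),'side tab top',atz('side',[(250,154),(260.5,152.5)],199))
print('post base',atz('top',[(238.7,186.8)],12),atz('side',[(256.5,201.5)],14))
print('pointer tip',atz('top',[(268.5,185.2)],40),atz('side',[(264,215.5)],40))
print('rail edges far: ',atz('top',[(222.5,182),(300,179.3),(222,196.2),(300,194.3)],12))
print('rail right',atz('top',[(329,178),(331,190)],12))
print('side rail',atz('side',[(243.5,193),(294,274.5),(277,284)],12))
print('holder screws',atz('top',[(225,187.3),(329,184),(327.7,197)],12))
```

```text
foot top [[717.81703939  87.82850305   3.        ]] foot side [[719.52168495  90.54682517   3.        ]]
side cross at z119 [[713.38191993  82.44760608 119.        ]]
disc top ends z~119-144 [[703.973845   106.81237785 130.        ]
 [722.84090924  66.4631667  130.        ]]
disc mid [[709.4202371   86.75068819 144.        ]]
duster cap top [[451.60045252 -28.99181617 151.        ]] [[453.93192207 -29.78465047 151.        ]]
duster plate corners [[503.33447735 -26.28998204   8.        ]
 [454.53524912 -79.25711422   8.        ]
 [398.50397772 -30.30432725   8.        ]
 [450.17362527  24.77830149   8.        ]]
mirror: tab top [[580.17984773  83.03475334 199.        ]
 [540.87013383  82.76693476 199.        ]] side tab top [[541.73524516  80.09076998 199.        ]
 [571.34520876  79.00554177 199.        ]]
post base [[555.3420766   83.71255614  12.        ]] [[557.05559027  80.16771549  14.        ]]
pointer tip [[555.65825598 -10.73683838  40.        ]] [[556.9862634   -8.21325274  40.        ]]
rail edges far:  [[ 571.73760741  135.2093419    12.        ]
 [ 575.70055841 -112.45797008   12.        ]
 [ 526.27057802  137.33304951   12.        ]
 [ 527.61078726 -111.12365126   12.        ]]
rail right [[ 578.12831442 -205.30535924   12.        ]
 [ 539.48257792 -210.38557134   12.        ]]
side rail [[ 527.30432995  131.19538225   12.        ]
 [ 582.64133173 -204.38559121   12.        ]
 [ 532.54518424 -220.04137136   12.        ]]
holder screws [[ 554.57254112  127.43251961   12.        ]
 [ 558.84196758 -204.65240102   12.        ]
 [ 517.29973623 -199.10661124   12.        ]]
```

```bash
cat >> h.py <<'E'
from scipy.spatial.transform import Rotation as Ro
def go(x,y,z,yaw):
    s=env.state(); R=Ro.from_euler('xyz',s['tcp_rot']); R2=Ro.from_euler('xyz',[-np.pi/2,0,yaw])
    d=R.inv().apply(np.array([x,y,z])-s['eef_pos'])/1000
    print('t',s['t'],s['eef_pos'].round(1),'rot',s['tcp_rot'].round(3),'j',s['joints'].round(2),'F',s['ft_force'].round(1),'op',round(s['opening'],3)); print('slide',d.round(4),'dr',(R.inv()*R2).as_rotvec().round(4))
E
python3 - <<'E'
from h import *
m=optics.camera_model('wrist'); print(-m['R'].T@m['t'])
go(452.5,-29.5,200,0); go(400,300,230,0)
E
```

```text
[123.35248912 619.14664124 384.66133613]
t 0.15 [201.7 591.4 214.2] rot [-1.572  0.    -0.329] j [ 1.14  0.49  1.56 -0.    1.09 -0.11] F [ 1.2 -0.3 -0.1] op 1.0
slide [ 0.4378  0.0146 -0.5066] dr [ 8.000e-04 -3.288e-01 -2.000e-04]
t 0.15 [201.7 591.4 214.2] rot [-1.572  0.    -0.329] j [ 1.14  0.49  1.56 -0.    1.09 -0.11] F [ 1.2 -0.3 -0.1] op 1.0
slide [ 0.2817 -0.0156 -0.2117] dr [ 8.000e-04 -3.288e-01 -2.000e-04]
```

drive_tool([
  {"slide": [0.28,-0.016,-0.21],"dr": [0,-0.329,0],"fingers": 0.0},
  {"slide": [0.28,-0.016,-0.21],"dr": [0,-0.329,0],"fingers": 0.0},
  {"slide": [0.28,-0.016,-0.21],"dr": [0,-0.329,0],"fingers": 0.0},
  {"slide": [0.28,-0.016,-0.21],"dr": [0,-0.329,0],"fingers": 0.0},
  {"slide": [0.28,-0.016,-0.21],"dr": [0,-0.329,0],"fingers": 0.0},
])

```text
t: 0.57
eef_pos: [318.7, 419.2, 224.0]
tcp_rot: [-1.571, 0.0, 0.001]
ft_force: [-0.2, 1.0, -0.5]
opening: 0.707
```

```bash
python3 -c "
from h import *
go(452.5,-29.5,230,0); go(470,82,230,0)"
```

```text
t 0.5667 [318.7 419.2 224. ] rot [-1.571e+00  0.000e+00  1.000e-03] j [ 0.8   0.34  1.79  0.    1.01 -0.78] F [-0.2  1.  -0.5] op 0.707
slide [ 0.1332 -0.0059 -0.4489] dr [ 0.0001  0.0014 -0.0001]
t 0.5667 [318.7 419.2 224. ] rot [-1.571e+00  0.000e+00  1.000e-03] j [ 0.8   0.34  1.79  0.    1.01 -0.78] F [-0.2  1.  -0.5] op 0.707
slide [ 0.1509 -0.0059 -0.3374] dr [ 0.0001  0.0014 -0.0001]
```

drive_tool([
  {"slide": [0.19,-0.016,-0.337],"dr": [0,0,0],"fingers": 0.0},
  {"slide": [0.19,-0.016,-0.337],"dr": [0,0,0],"fingers": 0.0},
  {"slide": [0.19,-0.016,-0.337],"dr": [0,0,0],"fingers": 0.0},
  {"slide": [0.19,-0.016,-0.337],"dr": [0,0,0],"fingers": 0.0},
  {"slide": [0.19,-0.016,-0.337],"dr": [0,0,0],"fingers": 0.0},
])

```text
t: 0.98
eef_pos: [420.9, 237.7, 232.8]
tcp_rot: [-1.571, -0.0, 0.0]
ft_force: [1.1, 1.1, 0.1]
opening: 0.355
```

```bash
python3 -c "
from h import *
go(520,60,240,0)"
```

```text
t 0.9833 [420.9 237.7 232.8] rot [-1.571 -0.     0.   ] j [ 0.38  0.27  1.87  0.    1.   -1.19] F [1.1 1.1 0.1] op 0.355
slide [ 0.099  -0.0072 -0.1777] dr [-0.0001  0.0004  0.0001]
```

drive_tool([
  {"slide": [0.099,-0.007,-0.178],"dr": [0,0,0],"fingers": 0.0},
  {"slide": [0.099,-0.007,-0.178],"dr": [0,0,0],"fingers": 0.0},
  {"slide": [0.099,-0.007,-0.178],"dr": [0,0,0],"fingers": 0.0},
  {"slide": [0.099,-0.007,-0.178],"dr": [0,0,0],"fingers": 0.0},
  {"slide": [0.099,-0.007,-0.178],"dr": [0,0,0],"fingers": 0.0},
])

```text
t: 1.4
eef_pos: [520.3, 59.2, 239.8]
tcp_rot: [-1.571, -0.0, -0.0]
ft_force: [-0.0, 0.2, -0.4]
opening: 0.025
```

```bash
python3 -c "
from h import *
import json
m=optics.camera_model('wrist')
cv2.imwrite('pics/wrist1.png',cv2.cvtColor(optics.read_camera('wrist'),cv2.COLOR_RGB2BGR))
import pickle;pickle.dump(m,open('w1.pkl','wb'))
go(452.5,-29.5,200,0)"
```

```text
t 1.45 [523.2  55.1 239.8] rot [-1.572 -0.002 -0.002] j [-0.02  0.32  1.77 -0.    1.05 -1.59] F [ 0.7 -4.  -0.6] op 0.015
slide [-0.0705  0.0398 -0.0847] dr [ 0.0015 -0.0024  0.0017]
```

View pics/wrist1.png

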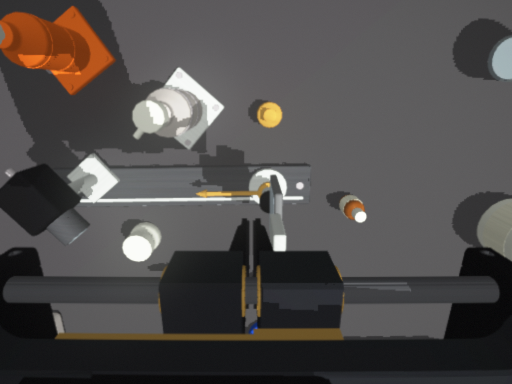

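```bash
python3 -c "
from h import *
crop('pics/wrist1.png','pics/wrist1c.png',120,60,190,150,4)
crop('pics/side0.png','pics/side0m.png',280,150,60,60,10)
crop('pics/top0.png','pics/top0m.png',215,110,50,50,12)
"
```

```text
(no output)
```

View pics/wrist1c.png

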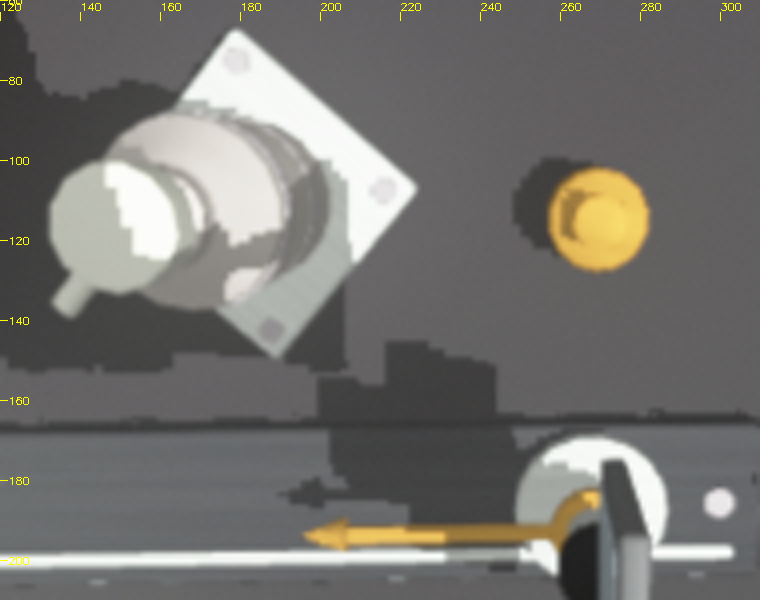

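View pics/side0m.png

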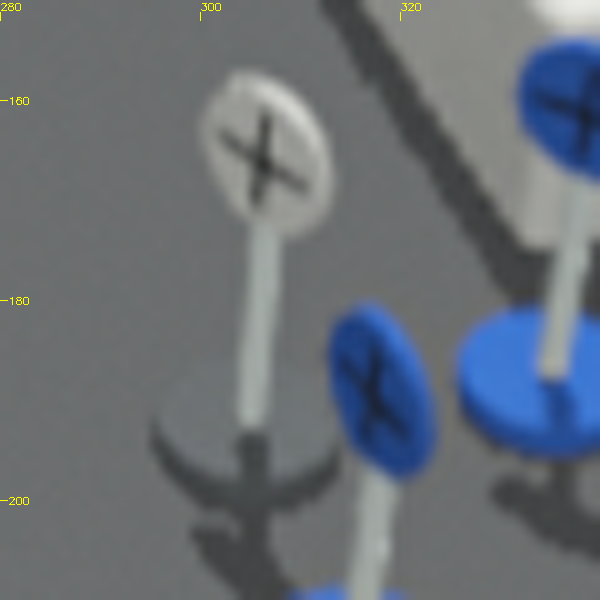

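View pics/top0m.png

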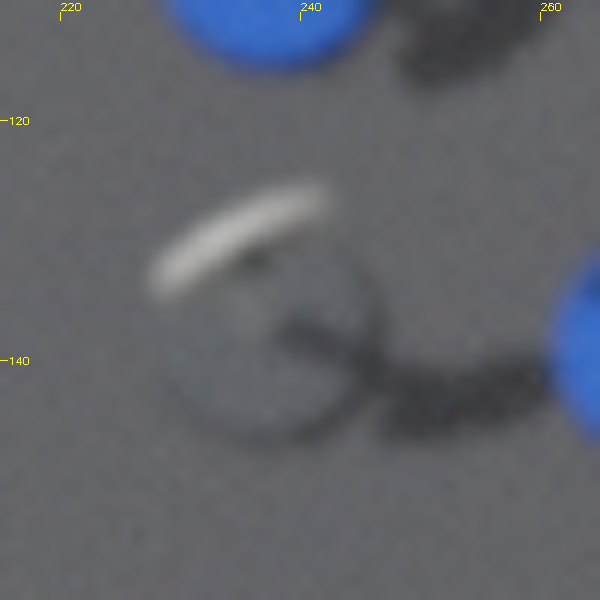

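Run:
```python
from h import *
import pickle; m=pickle.load(open('w1.pkl','rb'))
W=lambda p,z: atz('wrist',p,z,m).round(1)
print('cap top',W([(148.5,116.5)],151))
print('post disc',W([(267.7,188)],14))
print('pointer tip',W([(196,193.5)],40))
print('screw',W([(299.7,185.5)],12))
print('rail near edge',W([(125,166.5),(300,163.8)],12),'strip',W([(125,200),(300,197.7)],12))
print('tab top L',W([(276,196)],199))
print('plate corners',W([(178.5,67),(224,106.5),(188.5,149.5)],6))
print('disc top ends@119',atz('top',[(228.3,132.7),(242,126.3)],119).mean(0),'arc mid@144',atz('top',[(234.5,128.6)],144))
print('foot', atz('top',[(237,138)],8),atz('side',[(305,191.5)],8))
print('cross@119',atz('side',[(306.3,165.8)],119))
```

```text
cap top [[453.5 -26.8 151. ]]
post disc [[559.1  83.2  14. ]]
pointer tip [[558.6 -11.6  40. ]]
screw [[556.2 127.8  12. ]]
rail near edge [[ 528.8 -112.3   12. ]
 [ 525.4  126.7   12. ]] strip [[ 577.3 -118.3   12. ]
 [ 574.1  129.    12. ]]
tab top L [[508.5  78.7 199. ]]
plate corners [[401.6 -31.4   6. ]
 [450.1  24.9   6. ]
 [506.6 -25.    6. ]]
disc top ends@119 [716.72546212  87.43333862 119.        ] arc mid@144 [[713.63690014  88.16120759 144.        ]]
foot [[714.4308386   87.00070453   8.        ]] [[720.47670666  89.54769729   8.        ]]
cross@119 [[713.72075529  83.35803925 119.        ]]
```

drive_tool([
  {"slide": [-0.068,0.05,-0.087],"dr": [0,0,0],"fingers": 0.0},
  {"slide": [-0.068,0.05,-0.087],"dr": [0,0,0],"fingers": 0.0},
  {"slide": [-0.068,0.05,-0.087],"dr": [0,0,0],"fingers": 0.0},
  {"slide": [-0.068,0.05,-0.087],"dr": [0,0,0],"fingers": 0.0},
  {"slide": [-0.068,0.05,-0.087],"dr": [0,0,0],"fingers": 0.0},
])

```text
t: 1.87
eef_pos: [450.8, -26.3, 189.3]
tcp_rot: [-1.57, 0.001, -0.003]
ft_force: [0.4, 0.7, -0.0]
opening: 0.003
```

```bash
python3 -c "
from h import *
m=optics.camera_model('wrist')
cv2.imwrite('pics/wrist2.png',cv2.cvtColor(optics.read_camera('wrist'),cv2.COLOR_RGB2BGR))
print(proj('wrist',[(452.6,-28.4,151)],m))
go(452.6,-28.4,143,0)"
```

```text
[[247.05961489 214.25544409]]
t 1.9167 [451.8 -25.6 189.9] rot [-1.571e+00 -0.000e+00 -1.000e-03] j [-0.2   0.28  1.99  0.    0.87 -1.77] F [-0.6  0.2 -0.3] op 0.002
slide [ 0.0007  0.0469 -0.0028] dr [-0.0002 -0.0013  0.0004]
```

View pics/wrist2.png

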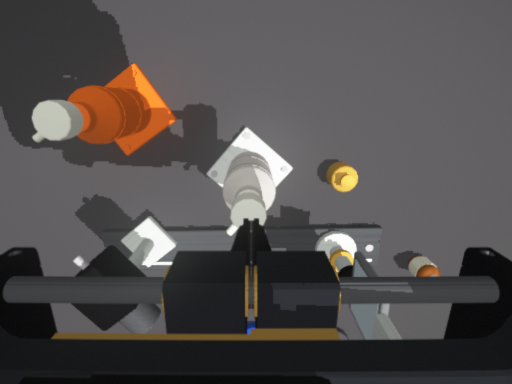

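drive_tool([
  {"slide": [0.001,0.03,-0.003],"dr": [0,0,0],"fingers": 0.0},
  {"slide": [0.001,0.036,-0.003],"dr": [0,0,0],"fingers": 0.0},
  {"slide": [0.001,0.041,-0.003],"dr": [0,0,0],"fingers": 0.0},
  {"slide": [0.001,0.044,-0.003],"dr": [0,0,0],"fingers": 0.0},
  {"slide": [0.001,0.047,-0.003],"dr": [0,0,0],"fingers": 0.0},
])

```text
t: 2.33
eef_pos: [452.7, -27.7, 143.2]
tcp_rot: [-1.571, 0.0, 0.001]
ft_force: [-3.5, 1.7, 8.5]
opening: 0.005
```

```bash
python3 -c "
from h import *
go(452.6,-28.4,143,0)"
```

```text
t 2.3333 [452.7 -27.7 143.2] rot [-1.571e+00  0.000e+00  1.000e-03] j [-0.21  0.35  2.05  0.    0.74 -1.78] F [-3.5  1.7  8.5] op 0.005
slide [-0.0001  0.0002 -0.0007] dr [-0.0003  0.001  -0.0001]
```

drive_tool([
  {"slide": [0,0.001,0],"dr": [0,0,0],"fingers": 0.0},
  {"slide": [0,0.0015,0],"dr": [0,0,0],"fingers": 0.0},
  {"slide": [0,0.0015,0],"dr": [0,0,0],"fingers": 0.0},
])

```text
t: 2.58
eef_pos: [452.8, -27.7, 143.1]
tcp_rot: [-1.571, -0.001, 0.001]
ft_force: [-7.0, 2.4, 20.0]
opening: 0.005
```

drive_tool([
  {"slide": [0,-0.015,0],"dr": [0,0,0],"fingers": 0.0},
  {"slide": [0,-0.045,0],"dr": [0,0,0],"fingers": 0.0},
  {"slide": [0,-0.09,0],"dr": [0,0,0],"fingers": 0.02},
  {"slide": [0.015,-0.095,0.015],"dr": [0,0,0],"fingers": 0.045},
  {"slide": [0.04,-0.095,0.04],"dr": [0,0,0],"fingers": 0.045},
])

```text
t: 3.0
eef_pos: [493.4, 11.4, 240.7]
tcp_rot: [-1.572, -0.007, -0.001]
ft_force: [1.5, -0.8, -0.1]
opening: 0.161
```

```bash
python3 -c "
from h import *
go(555.5,82.3,230,0.014)
s=cv2.cvtColor(optics.read_camera('side'),cv2.COLOR_RGB2BGR);cv2.imwrite('pics/side1.png',s);crop('pics/side1.png','pics/side1c.png',180,140,180,150,4)"
```

```text
t 3.0 [493.4  11.4 240.7] rot [-1.572e+00 -7.000e-03 -1.000e-03] j [-0.11  0.27  1.84 -0.    1.02 -1.68] F [ 1.5 -0.8 -0.1] op 0.161
slide [0.0619 0.011  0.071 ] dr [ 0.001  -0.0155  0.0068]
```

View pics/side1c.png

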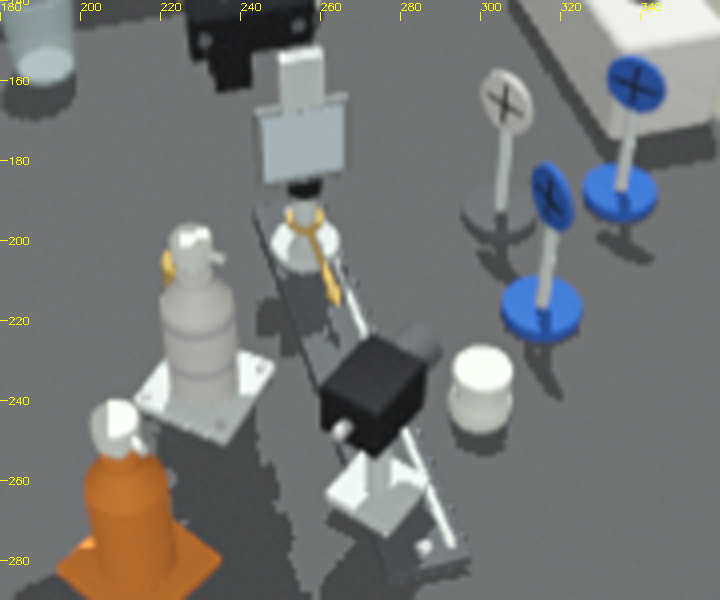

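drive_tool([
  {"slide": [0.032,0.005,0.036],"dr": [0,-0.007,0],"fingers": 0.045},
  {"slide": [0.062,0.008,0.071],"dr": [0,-0.014,0],"fingers": 0.045},
  {"slide": [0.062,0.008,0.071],"dr": [0,-0.014,0],"fingers": 0.045},
  {"slide": [0.062,0.008,0.071],"dr": [0,-0.014,0],"fingers": 0.045},
])

```text
t: 3.38
eef_pos: [555.8, 85.2, 228.0]
tcp_rot: [-1.57, -0.0, 0.017]
ft_force: [0.0, 0.9, 0.0]
opening: 0.455
```

```bash
python3 -c "
from h import *
m=optics.camera_model('wrist')
cv2.imwrite('pics/wrist3.png',cv2.cvtColor(optics.read_camera('wrist'),cv2.COLOR_RGB2BGR))
s=cv2.cvtColor(optics.read_camera('side'),cv2.COLOR_RGB2BGR);cv2.imwrite('pics/side2.png',s);crop('pics/side2.png','pics/side2c.png',210,90,120,100,6)
a=555.5,82.3
print(proj('wrist',[(a[0]-16,a[1]-5,199),(a[0]-16,a[1]+5,199)],m),proj('side',[(*a,199)]))
go(555.5,82.3,161,0.014)"
```

```text
[[239.05498361 195.0393038 ]
 [253.27790357 195.26627268]] [[254.65105895 152.74082249]]
t 3.4833 [554.1  82.9 228.3] rot [-1.571  0.     0.016] j [ 0.03  0.38  1.7  -0.    1.05 -1.56] F [-0.2  0.1 -1. ] op 0.47
slide [ 0.0015  0.0673 -0.0007] dr [ 0.0001  0.0016 -0.0005]
```

View pics/wrist3.png

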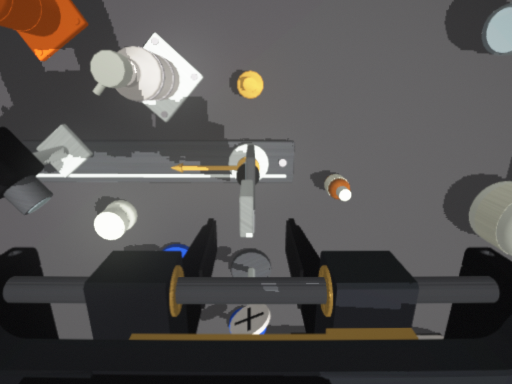

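View pics/side2c.png

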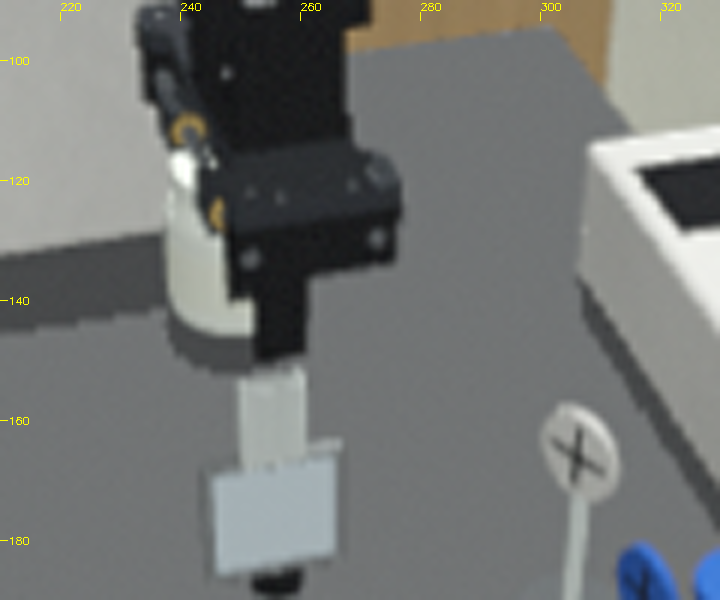

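```bash
python3 -c "
from h import *
m=optics.camera_model('wrist')
print(atz('wrist',[(249,320)],119,m),atz('wrist',[(247,235)],199,m),atz('wrist',[(246,163),(172,168)],[14,40],m))
crop('pics/wrist3.png','pics/wrist3c.png',150,130,150,215,4) if 0 else crop('pics/wrist3.png','pics/wrist3c.png',190,220,120,130,4)
"
```

```text
[[713.89081878  83.91796127 119.        ]] [[568.62938501  81.0315211  199.        ]] [[554.99387369  77.24179041  14.        ]
 [556.94526681 -13.47194967  40.        ]]
```

View pics/wrist3c.png

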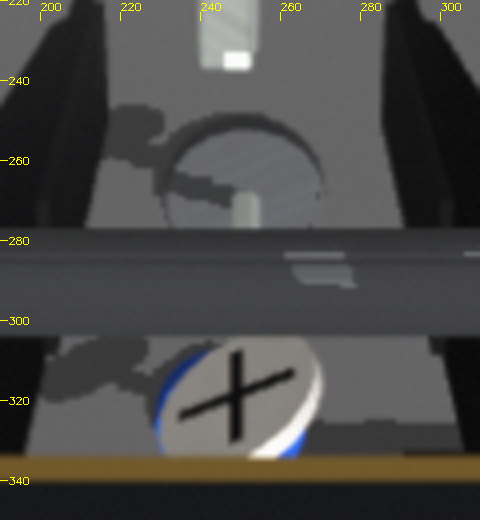

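drive_tool([
  {"slide": [0.001,0.025,-0.001],"dr": [0,0,0],"fingers": 0.045},
  {"slide": [0.001,0.05,-0.001],"dr": [0,0,0],"fingers": 0.045},
  {"slide": [0.001,0.065,-0.001],"dr": [0,0,0],"fingers": 0.045},
  {"slide": [0.001,0.067,-0.001],"dr": [0,0,0],"fingers": 0.045},
])

```text
t: 3.82
eef_pos: [553.7, 80.6, 159.3]
tcp_rot: [-1.571, 0.004, 0.013]
ft_force: [0.1, 0.4, 0.4]
opening: 0.474
```

drive_tool([
  {"slide": [0.001,-0.001,0.001],"dr": [0,0,0],"fingers": 0.02},
  {"slide": [0.001,-0.001,0.001],"dr": [0,0,0],"fingers": 0.0},
  {"slide": [0.001,-0.001,0.001],"dr": [0,0,0],"fingers": 0.0},
  {"slide": [0.001,-0.001,0.001],"dr": [0,0,0],"fingers": 0.0},
  {"slide": [0.001,-0.001,0.001],"dr": [0,0,0],"fingers": 0.0},
])

```text
t: 4.23
eef_pos: [556.7, 82.6, 163.0]
tcp_rot: [-1.571, -0.001, 0.014]
ft_force: [0.1, 0.9, 0.1]
opening: 0.181
```

```bash
python3 -c "
from h import *
go(555.5,82.3,161,0.014)"
```

```text
t 4.2333 [556.7  82.6 163. ] rot [-1.571e+00 -1.000e-03  1.400e-02] j [ 0.03  0.46  1.77  0.    0.91 -1.56] F [0.1 0.9 0.1] op 0.181
slide [-0.0012  0.002  -0.0003] dr [-0.0001  0.0002  0.0013]
```

drive_tool([
  {"slide": [-0.001,0.001,0],"dr": [0,0,0],"fingers": 0.0},
  {"slide": [-0.001,0.001,0],"dr": [0,0,0],"fingers": 0.0},
  {"slide": [-0.001,0.001,0],"dr": [0,0,0],"fingers": 0.0},
  {"slide": [-0.001,0.001,0],"dr": [0,0,0],"fingers": 0.0},
  {"slide": [-0.001,0.001,0],"dr": [0,0,0],"fingers": 0.0},
])

```text
t: 4.65
eef_pos: [556.0, 81.8, 162.0]
tcp_rot: [-1.572, -0.002, 0.014]
ft_force: [0.3, -6.9, 5.7]
opening: 0.103
```

```bash
python3 -c "
from h import *
go(555.5,82.3,161,0.014); print(env.state()['moment'])"
```

```text
t 4.65 [556.   81.8 162. ] rot [-1.572 -0.002  0.014] j [ 0.03  0.46  1.78 -0.    0.9  -1.56] F [ 0.3 -6.9  5.7] op 0.103
slide [-0.0005  0.001   0.0005] dr [0.0012 0.0003 0.0016]
[-1.07683335  0.0252065   0.02953448]
```

drive_tool([
  {"slide": [0,0,-0.0006],"dr": [0,-0.05,0],"fingers": 0.0},
  {"slide": [0,0,-0.0006],"dr": [0,-0.13,0],"fingers": 0.0},
  {"slide": [0,0,-0.0006],"dr": [0,-0.22,0],"fingers": 0.0},
  {"slide": [0,0,-0.0006],"dr": [0,-0.31,0],"fingers": 0.0},
  {"slide": [0,0,-0.0006],"dr": [0,-0.4,0],"fingers": 0.0},
])

```text
t: 5.07
eef_pos: [555.9, 81.8, 161.9]
tcp_rot: [-1.572, -0.001, 0.419]
ft_force: [0.4, -2.6, 5.7]
opening: 0.105
```

drive_tool([
  {"slide": [0,0,0],"dr": [0,-0.09,0],"fingers": 0.0},
  {"slide": [0,0,0],"dr": [0,-0.18,0],"fingers": 0.0},
  {"slide": [0,0,0],"dr": [0,-0.27,0],"fingers": 0.0},
  {"slide": [0,0,0],"dr": [0,-0.34,0],"fingers": 0.0},
  {"slide": [0,0,0],"dr": [0,-0.388,0],"fingers": 0.0},
])

```text
t: 5.48
eef_pos: [555.9, 81.8, 162.0]
tcp_rot: [-1.572, -0.001, 0.806]
ft_force: [-0.5, -3.3, 5.6]
opening: 0.102
```

drive_tool([
  {"slide": [0,0,0],"dr": [0,0,0],"fingers": 0.0},
  {"slide": [0,0,0],"dr": [0,0,0],"fingers": 0.0},
  {"slide": [0,0,0],"dr": [0,0,0],"fingers": 0.0},
])

```text
t: 5.73
eef_pos: [556.0, 81.8, 162.0]
tcp_rot: [-1.572, -0.001, 0.802]
ft_force: [-0.1, -2.8, 5.8]
opening: 0.103
```

```bash
python3 -c "
from h import *
go(555.5,82.3,161,0.802)
m=optics.camera_model('wrist')
import pickle;pickle.dump(m,open('w4.pkl','wb'))
for n in ['wrist','side','top']: cv2.imwrite(f'pics/{n}4.png',cv2.cvtColor(optics.read_camera(n),cv2.COLOR_RGB2BGR))
crop('pics/side4.png','pics/side4c.png',220,130,120,100,6)
crop('pics/top4.png','pics/top4c.png',205,115,80,90,6)
"
```

```text
t 5.7333 [556.   81.8 162. ] rot [-1.572e+00 -1.000e-03  8.020e-01] j [ 0.03  0.46  1.78 -0.    0.9  -2.34] F [-0.1 -2.8  5.8] op 0.103
slide [0.0001 0.001  0.0007] dr [0.0014 0.0002 0.0009]
```

View pics/wrist4.png

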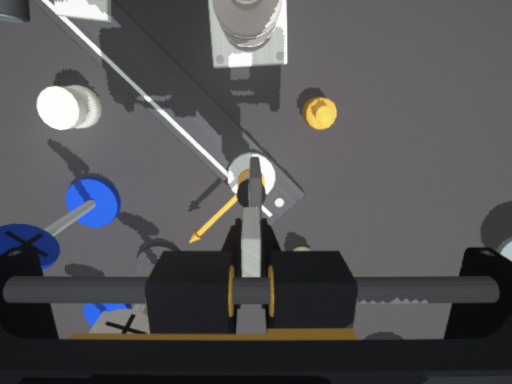

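View pics/side4c.png

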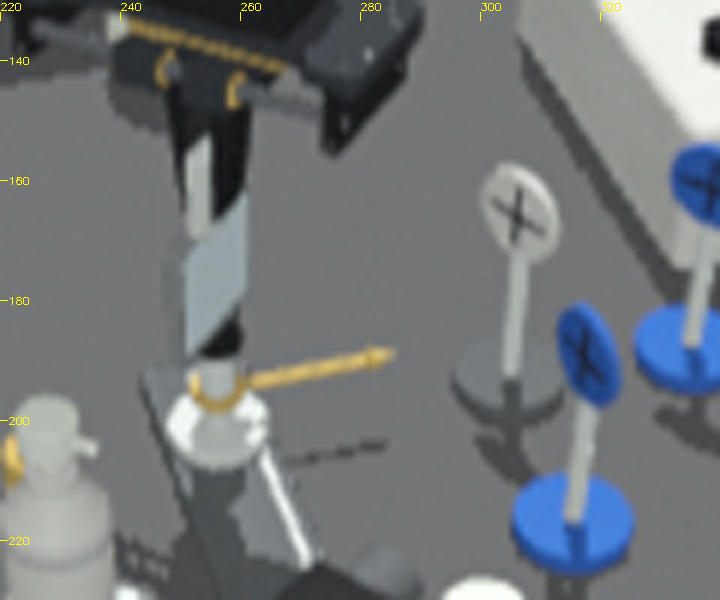

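View pics/top4c.png

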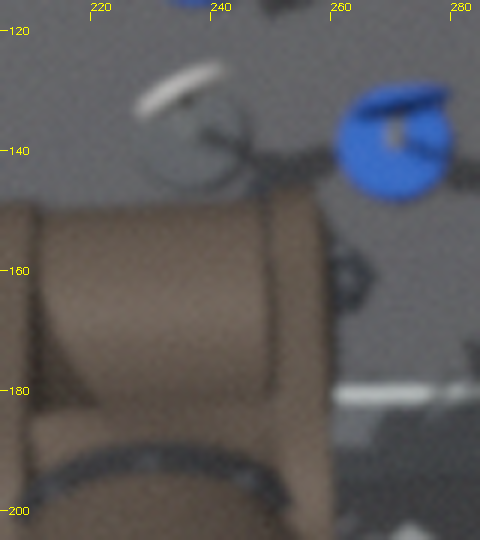

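```bash
python3 -c "
from h import *
import pickle;m=pickle.load(open('w4.pkl','rb'))
t=atz('side',[(285.6,188.6),(271,191.3)],40);print(t,'start tip side',atz('side',[(264,215.5)],40))
d=t[0]-t[1];print('side needle yaw',np.arctan2(d[1],d[0]),np.arctan2(t[0][1]-80.5,t[0][0]-556))
w=atz('wrist',[(190.5,241),(233,198.5)],40,m);d=w[0]-w[1];print(w,np.arctan2(d[1],d[0]))
print('cross wrist',atz('wrist',[(127,327)],119,m),'side',atz('side',[(306.2,165.8)],119))
print('post disc',atz('wrist',[(251.5,177)],14,m))
crop('pics/wrist4.png','pics/wrist4c.png',90,150,190,190,3)
"
```

```text
[[652.49781449  85.77367514  40.        ]
 [605.23375851  85.90928562  40.        ]] start tip side [[556.9862634   -8.21325274  40.        ]]
side needle yaw -0.0028692017692925078 0.054596409855676056
[[649.80948865  84.9664593   40.        ]
 [582.17535312  82.58716651  40.        ]] 0.0351643737096298
cross wrist [[711.21372021  86.01283528 119.        ]] side [[713.43220625  83.43823788 119.        ]]
post disc [[557.26441957  84.37925442  14.        ]]
```

View pics/wrist4c.png

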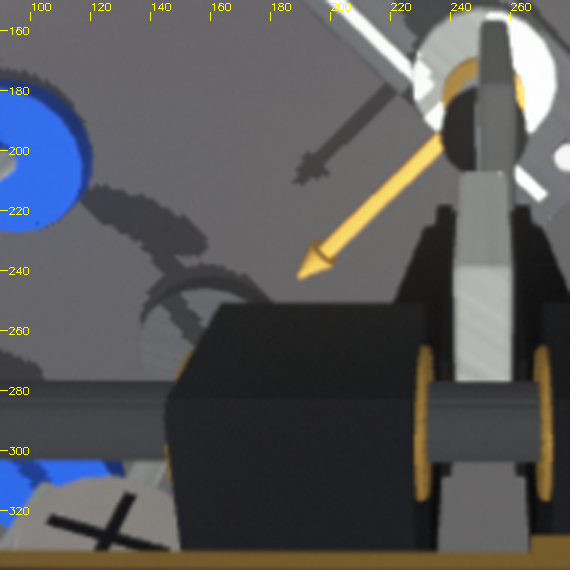

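```bash
python3 -c "
from h import *
go(556,81.8,162,0.802); print(env.job_done())"
```

```text
t 5.8833 [556.   81.8 162. ] rot [-1.572e+00 -1.000e-03  8.020e-01] j [ 0.03  0.46  1.78 -0.    0.9  -2.34] F [ 0.8 -2.6  6. ] op 0.1
slide [ 0.0001 -0.     -0.    ] dr [0.0014 0.0001 0.001 ]
the job is handed in; nothing more can be done
None
```

The job is handed in at 5.9 s of the 35 s allowed, with the gripper still holding the mirror at its turned angle.

- **Cap:** I pressed the white duster's cap until it stopped. The tool stayed at 143.1 mm while the force rose to 20 N, so the cap was at the bottom. The side picture taken after lifting shows it back up.
- **Mirror:** I took it by the tab and turned it about 0.788 rad anticlockwise. At the last reading the arm was steady, with about 6.5 N on the wrist.
- **Pointer:** In the last wrist picture the needle's line passes within about 1 mm of the disc's middle.
- **Disagreements:** The side camera put the pointer up to about 3.5 mm off at the disc, roughly 1.3°. That is about the size of the calibration error, so I did not correct for it. The top camera's view of the pointer was blocked by the arm. The camera and the duster nozzle both look turned away from the mirror, so I set the angle by the pointer rule and the rail's axis instead.
- **Other objects:** I touched only the cap and the tab, and the last pictures showed nothing moved.

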